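Put the washed burner caps back on the hob

TASK

The hob has been cleaned and its four black burner caps are drying on the draining tray. Put each cap back on the burner head of its own size (small on small, large on large, the two medium caps on the two medium heads, either way round), each lying flat, right side up and centred on its head. Leave the jar lid and the cup on the tray where they are.

Things in the scene. Friction and masses are not known exactly. Their poses are not given: they have to be found in the camera images.
- cap_small: The small burner cap: a flat, solid black-enamelled disc, 36 mm across and 12 mm thick, with a shallow dimple in the middle of its top and a bevelled upper edge; about 60 g, loose, lying flat on the draining tray right side up. Origin: centre of its underside; z is up through the disc, yaw means nothing.
- cap_medium_a: The medium burner cap: a flat, solid black-enamelled disc, 50 mm across and 12 mm thick, with a shallow dimple in the middle of its top and a bevelled upper edge; about 110 g, loose, lying flat on the draining tray right side up. One of two identical medium caps. Origin: centre of its underside; z is up through the disc, yaw means nothing.
- cap_medium_b: The medium burner cap: a flat, solid black-enamelled disc, 50 mm across and 12 mm thick, with a shallow dimple in the middle of its top and a bevelled upper edge; about 110 g, loose, lying flat on the draining tray right side up. One of two identical medium caps. Origin: centre of its underside; z is up through the disc, yaw means nothing.
- cap_large: The large burner cap: a flat, solid black-enamelled disc, 64 mm across and 12 mm thick, with a shallow dimple in the middle of its top and a bevelled upper edge; about 180 g, loose, lying flat on the draining tray right side up. Origin: centre of its underside; z is up through the disc, yaw means nothing.
- burner_small: The small burner head, fixed to the hob: an upright slotted aluminium cylinder 30 mm across with a flat top, on a dark foot ring 50 mm across, 7 mm high. Takes the 36 mm cap. Origin: centre of its underside on the hob plate; its flat top is 26 mm above that. The four knobs in a row along the hob's far edge (26 mm across, 18 mm high, black pointer line) are not burners.
- burner_medium_a: The medium burner head, fixed to the hob: an upright slotted aluminium cylinder 44 mm across with a flat top, on a dark foot ring 64 mm across, 7 mm high. Takes the 50 mm cap. Origin: centre of its underside on the hob plate; its flat top is 26 mm above that. One of two identical medium heads; either takes either medium cap.
- burner_medium_b: The medium burner head, fixed to the hob: an upright slotted aluminium cylinder 44 mm across with a flat top, on a dark foot ring 64 mm across, 7 mm high. Takes the 50 mm cap. Origin: centre of its underside on the hob plate; its flat top is 26 mm above that. One of two identical medium heads; either takes either medium cap.
- burner_large: The large burner head, fixed to the hob: an upright slotted aluminium cylinder 58 mm across with a flat top, on a dark foot ring 78 mm across, 7 mm high. Takes the 64 mm cap. Origin: centre of its underside on the hob plate; its flat top is 26 mm above that.
- jar_lid: A steel jar lid, 58 mm across and 14 mm high, lying open side up like a small dish on the draining tray among the caps; not part of the hob. Origin: centre of its underside.
- cup: A pale green cup, standing mouth up on the draining tray, 68 mm across at the mouth and 65 mm high. Origin: centre of its underside.
There are look-alikes about, which are no part of the job. Leave any blue or orange look-alike of the cap_medium_b alone.

How it is judged (in metres and radians):
At the end, for the whole second after the job is handed in: Every cap rests, level to 0.1 rad and right side up, on top of the burner head of its size, centred within 10 mm, with one medium cap on each medium head; all released and at rest (horizontal distance between cap_small and burner_small below 0.01 m and z of cap_small in the frame of burner_small between 0.022 and 0.03 m and horizontal distance between cap_large and burner_large below 0.01 m and z of cap_large in the frame of burner_large between 0.022 and 0.03 m and (((horizontal distance between cap_medium_a and burner_medium_a below 0.01 m and z of cap_medium_a in the frame of burner_medium_a between 0.022 and 0.03 m) and (horizontal distance between cap_medium_b and burner_medium_b below 0.01 m and z of cap_medium_b in the frame of burner_medium_b between 0.022 and 0.03 m)) or ((horizontal distance between cap_medium_a and burner_medium_b below 0.01 m and z of cap_medium_a in the frame of burner_medium_b between 0.022 and 0.03 m) and (horizontal distance between cap_medium_b and burner_medium_a below 0.01 m and z of cap_medium_b in the frame of burner_medium_a between 0.022 and 0.03 m))) and angle between each of cap_small, cap_medium_a, cap_medium_b, cap_large's own z axis and vertical below 0.1 rad and linear speed of each of cap_small, cap_medium_a, cap_medium_b, cap_large below 0.02 m/s and angular speed of each of cap_small, cap_medium_a, cap_medium_b, cap_large below 0.3 rad/s and contact force between each of cap_small, cap_medium_a, cap_medium_b, cap_large and the fingers below 0.05 N); the robot touches nothing.
It fails at once if the jar lid is moved more than 20 mm (distance of jar_lid from where it was at the start of the episode above 0.02 m).
It fails at once if the cup is moved more than 20 mm (distance of cup from where it was at the start of the episode above 0.02 m).
It fails at once if the cup is tipped over (angle between cup's own z axis and vertical above 0.4 rad).
It also fails if it takes over 104 s, if anything falls off the work surface, if the arm or the gripper's body presses on something with over 40 N, if the wrist force passes 120 N, or if a joint passes its speed limit or range.

ROBOT

A 7-joint arm with a two-finger parallel gripper is mounted at the origin on the work surface. World frame = base frame: x ahead of the robot, y to its left, z up, the work surface at z = 0. Lengths are in m, angles in degrees, forces in N, time in s.
With the tool pointing down it reaches from about 0.4 to 0.85 m from the base axis. Payload 4.4 kg.
Tool frame: the origin (TCP) lies midway between the tips of the shut fingers; the grasp point (between the pads) lies 19 mm behind it; z points along the fingers, y is the line along which they close (so a half turn about z gives the same grasp; the last joint's range is limited). The gripper opens to 94 mm and grips with 3 to 60 N. Pads are 16 mm wide; open, the fingers measure 119 mm over their backs; the gripper's body (75 mm by 177 mm) begins 78 mm behind the grasp point.
Start: joints at [65.443, 36.005, 2.206, 86.941, -1.547, 57.084, -1.146], TCP at [0.231, -0.608, 0.205] pointing down, gripper open.
Joint ranges: [-175.42, 175.42], [-21.48, 121.26], [-71.46, 75.88], [10.55, 141.38], [-63.04, 243.04], [13.31, 113.54], [-168.57, 168.57]. Speed limits (degrees/s): [147.25, 147.25, 180, 180, 180, 180, 180].

INTERFACE

Orientations are given as [roll, pitch, yaw] about the fixed x, y, z axes, in that order (R = Rz(yaw) Ry(pitch) Rx(roll)).
In Python, from station import env gives the robot as it stands.
- The arm moves only by the tool jog_arm, never from a script. Its argument "targets" is a list of rows, each an object of numbers: "rx", "ry", "rz": the turn, a rotation vector about the tool's x, y, z each as a share of 360 degrees, from -1 to 1; "tx", "ty", "tz": the shift along the tool's x, y, z each as a share of 400 mm, from -1 to 1; "grip": the opening in per cent of the stroke, from 0 (shut) to 100 (fully open). In form: [{"rx": .., "ry": .., "rz": .., "tx": .., "ty": .., "tz": .., "grip": ..}, ...]. A call has exactly 10 rows; each row is the pose to reach, as a shift and turn from the pose commanded when the call began, along the tool's axes at that moment, turning the shorter way round; what a row does not reach only later rows make up. A row lasts 1/8 s, in which the tool goes at most 62.5 mm and 10.7 degrees, less where a joint would pass 70% of its speed; a pose out of reach is approached as far as the arm can. A call with a number of a shift or a turn outside -1 to 1 is refused whole. A call with a gripper value outside its range is refused whole. The fingers move at their own pace and stop on an object; the grip force is fixed at half the most. Time passes only in rows, so rows that repeat a pose let the fingers close, or fill a call up. It gives the time, the measured TCP pose, the force, the opening and the grip force at its end, in the units of the state.
- env.get_obs(): the state, without advancing time (a new reading comes with each control period).
- env.get_image(name): name is "scene" or "side" or "wrist"; returns (picture, depth): 420x560x3 uint8, red, green, blue; 420x560 float32, m along the optical axis (not along the pixel's ray), 0 where there is no reading.
- env.get_calibration(name): a dict with "vfov" (degrees; the focal length in pixels is half the picture's height over the tangent of half this angle, whatever the lens; pixels are square), "cx", "cy" (the principal point, pixels), "camera_from_world" (4x4, takes a point from world to camera coordinates); the wrist camera has in their place "T_tool_cam" (4x4, takes a point from camera to tool coordinates, whose origin is the TCP and whose axes are the flange's). Camera axes: x right, y up, looking along -z (the intrinsics and any distortion apply to the point x, -y, -z); pixel columns grow to the right and rows downward; lengths in m; the calibration is good to about 2 mm. A picture is of the moment at which its call begins: read the wrist's pose just before it. get_calibration takes no time and is no camera call.
- env.finish_job(): hands the job in; it is judged then, once.
Trained networks look in the newest picture that a camera, given by its name, has taken for a name from the list of things; names that differ only in an ending like _2 or _b are one class to them, and where a whole thing is asked for, a point or a joint stands for the part that bears it (a point fixed in the world has none). Each returns a list of dicts, best first, with "score" (0 to 1); they miss things now and then, are a little off and sometimes report something else, mostly with a low value. They report only what shows in the picture. A call takes as long as a camera call. They do not tell look-alikes from the thing itself.
- env.spot_in(query, camera): "pixel" ([column, row] in pixels, amid what is visible of it).
- env.tip_of(query, camera): "pixel" ([column, row] in pixels: a listed point, or the origin of a listed thing).
The state is a dict: "clock": time; "joint_positions": joint angles; "qvel": joint speeds; "tau": joint torques, N m; "tcp_pos": TCP position; "tcp_rot": TCP orientation; "wrist_force": force on the tool from outside, world axes, zero at the start; "torque": the same for the moment, N m; "opening": finger opening in m; "gripper_force": force on a finger pad.
Only numpy, scipy, OpenCV 4.12 (cv2) and the standard library are available. Lean on these libraries where they do the work, as an engineer would, in place of code of your own. Each camera call takes 0.05 s, during which the arm holds its last target. There are 200 camera calls.

## Working session

There is one attempt and no reset: what is moved stays moved. The work goes in short steps, Python scripts to look and compute and a tool call to move; the robot and the scene stay as the last step left them, time stands still between calls to the robot, and variables do not carry over. Pictures are saved under pics/ and viewed, at most 14 in all, crops included, and the job is handed in when it is done.

Besides the shell and the picture viewer there is one more tool, called as name(argument=value, ...), one argument or row to a line, values as JSON. jog_arm: Moves the arm, as the interface text tells. Its arguments: {"type":"object","properties":{"targets":{"type":"array"}},"required":["targets"]}

```bash
mkdir -p pics; ls; cat > h.py <<'E'
import numpy as np, cv2
from station import env
from scipy.spatial.transform import Rotation as R
def cam(name):
    c=env.get_calibration(name); f=210/np.tan(np.radians(c["vfov"]/2)); return c,f
def wfc(name,o=None):
    c,f=cam(name)
    if name=="wrist":
        T=np.eye(4);T[:3,:3]=R.from_euler('xyz',o["tcp_rot"],degrees=True).as_matrix();T[:3,3]=o["tcp_pos"]
        return T@c["T_tool_cam"],c,f
    return np.linalg.inv(c["camera_from_world"]),c,f
def cloud(name,d,o=None):
    T,c,f=wfc(name,o); v,u=np.mgrid[0:420,0:560]
    P=np.stack([(u-c["cx"])/f*d,-(v-c["cy"])/f*d,-d],-1)
    return P@T[:3,:3].T+T[:3,3]
E
python3 - <<'E'
from h import *
o=env.get_obs();print(o)
for n in("scene","side","wrist"):
    print({k:(np.round(v,3).tolist()) if not isinstance(v,str) else v for k,v in env.get_calibration(n).items()})
for n in("scene","side"):
    im,d=env.get_image(n); cv2.imwrite(f"pics/{n}0.png",im[...,::-1]); np.savez(f"{n}0.npz",im=im,d=d)
    X=cloud(n,d)
    for q in("cap_small","cap_medium_a","cap_large","burner_small","burner_medium_a","burner_large","jar_lid","cup"):
        for r in env.spot_in(q,n)[:4]:
            u,v=np.round(r["pixel"]).astype(int); print(n,q,round(r["score"],2),u,v,X[v,u].round(3))
E
```

```text
pics
{'clock': 0.0, 'joint_positions': array([65.44187949, 36.05527081,  2.20304693, 86.99438951, -1.5465219 ,
       57.08387269, -1.1471625 ]), 'qvel': array([-0.04544238, -0.07059664, -0.07969101,  0.04225186, -0.04756489,
        0.01660781,  0.01821644]), 'tau': array([ 8.89499624e-04, -5.49727285e+01,  1.14346124e+00, -1.86630964e+01,
       -5.22966846e-02,  2.37019738e-02,  1.69688656e-04]), 'tcp_pos': array([ 0.23048267, -0.60706924,  0.2046045 ]), 'tcp_rot': array([-1.79896173e+02,  1.82536161e-03,  2.07867114e+01]), 'wrist_force': array([ 0.41913575, -0.18014694,  0.56653141]), 'torque': array([-0.0226705 , -0.0088818 ,  0.00334191]), 'gripper_force': 0.0, 'opening': 0.09368686838316215}
{'vfov': 42.854, 'cx': 288.617, 'cy': 203.402, 'camera_from_world': [[0.127, 0.992, -0.017, -0.031], [-0.794, 0.112, 0.597, 0.412], [0.594, -0.062, 0.802, -1.681], [0.0, 0.0, 0.0, 1.0]]}
{'vfov': 46.283, 'cx': 285.897, 'cy': 209.543, 'camera_from_world': [[-0.714, -0.701, 0.004, 0.353], [0.464, -0.468, 0.753, -0.292], [-0.525, 0.539, 0.659, -0.816], [0.0, 0.0, 0.0, 1.0]]}
{'vfov': 62.105, 
[... 811 characters left out ...]
7 194 [ 0.584 -0.095  0.018]
side cap_medium_a 0.92 413 234 [ 0.298 -0.195  0.013]
side cap_medium_a 0.84 332 217 [ 0.456 -0.109  0.017]
side cap_medium_a 0.7 254 154 [ 0.766 -0.157  0.014]
side cap_medium_a 0.52 446 198 [ 0.311 -0.353  0.013]
side cap_large 0.83 316 169 [ 0.602 -0.218  0.017]
side burner_small 0.61 221 230 [0.581 0.108 0.04 ]
side burner_medium_a 0.75 184 321 [0.448 0.302 0.04 ]
side burner_medium_a 0.66 147 277 [0.586 0.288 0.034]
side burner_medium_a 0.21 341 139 [ 0.594 -0.3    0.072]
side burner_large 0.61 271 276 [0.415 0.122 0.039]
side jar_lid 0.93 361 193 [ 0.468 -0.23   0.01 ]
side cup 0.97 342 140 [ 0.592 -0.301  0.07 ]
side cup 0.45 332 218 [ 0.454 -0.107  0.017]
```

View pics/scene0.png

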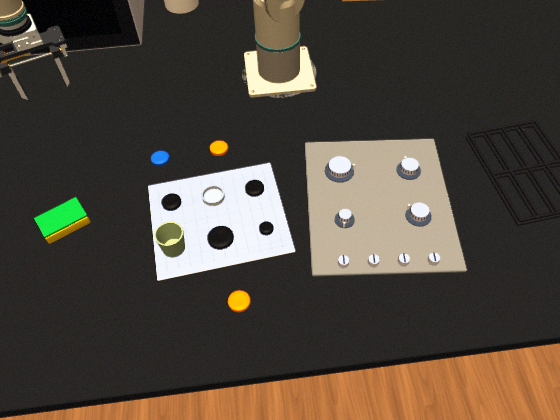

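View pics/side0.png

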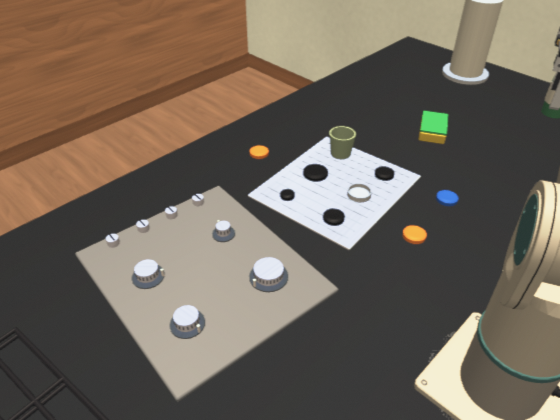

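The scene picture shows black caps at (172,201) and (255,187) medium, (221,237) large and (266,228) small. The heads are at (340,168) large, (409,167) and (420,212) medium and (345,216) small, each with a small igniter beside it. The blue and orange discs lie off the tray. The side view agrees. Next I'll measure the centres from the masks and depth in both cameras.

```bash
cat > m.py <<'E'
from h import *
S={"scene":{"capMa":(172,201),"capMb":(255,187),"capL":(221,237),"capS":(266,228),"bL":(340,165),"bM1":(409,166),"bM2":(420,210),"bS":(345,214),"lid":(213,196)},
"side":{"capMa":(384,173),"capMb":(334,217),"capL":(316,172),"capS":(287,195),"bL":(269,268),"bM1":(185,317),"bM2":(146,269),"bS":(223,227),"lid":(360,193)}}
for n in S:
    z=np.load(n+"0.npz"); im=z["im"];d=z["d"];X=cloud(n,d); g=im.max(-1).astype(int)
    for k,(u,v) in S[n].items():
        w=np.s_[max(v-22,0):v+23,max(u-22,0):u+23]; x=X[w].reshape(-1,3); gg=g[w].reshape(-1)
        c=X[v,u]
        m=(gg<80)if k[0]=="c" else (gg>140)
        lab=cv2.connectedComponents(m.reshape(X[w].shape[:2]).astype(np.uint8))[1]
        l=lab[min(22,v),min(22,u)]
        mm=(lab==l).reshape(-1)&(l>0)&(np.abs(x[:,2]-np.median(x[:,2][(lab==l).reshape(-1)]))<.006)
        if mm.sum()<10: print(n,k,"few",g[v,u]);continue
        p=x[mm]; (cx,cy),r=cv2.minEnclosingCircle(p[:,:2].astype(np.float32))
        print(n,k,mm.sum(),"med",np.median(p,0).round(4),"circ",round(cx,4),round(cy,4),"r",round(r,4))
    print(n,"tray z",X[(215,200) if n=="scene" else (165,345)][2], "pt", [X[t].round(3) for t in ([(260,240),(200,375)] if n=="scene" else [(190,330),(280,220)])])
E
python3 m.py
```

```text
scene capMa 238 med [ 0.4781 -0.332   0.0174] circ 0.4774 -0.3325 r 0.0258
scene capMb 230 med [ 0.4629 -0.1177  0.018 ] circ 0.4607 -0.1161 r 0.0266
scene capL 452 med [ 0.604  -0.2133  0.0177] circ 0.6023 -0.213 r 0.0325
scene capS 139 med [ 0.5932 -0.1008  0.0176] circ 0.5908 -0.099 r 0.0192
scene bL 1390 med [0.3955 0.1237 0.0128] circ 0.4123 0.1193 r 0.0991
scene bM1 1589 med [0.4353 0.3015 0.013 ] circ 0.4428 0.3015 r 0.104
scene bM2 1517 med [0.576  0.2957 0.0129] circ 0.5858 0.2888 r 0.0925
scene bS 1714 med [0.5674 0.1029 0.0127] circ 0.5729 0.1005 r 0.0888
scene lid 1797 med [ 0.4703 -0.2247  0.007 ] circ 0.4698 -0.2251 r 0.0925
scene tray z 0.0033419841093775826 pt [array([ 0.668, -0.17 ,  0.006]), array([0.545, 0.182, 0.016])]
side capMa 182 med [ 0.4699 -0.3257  0.0182] circ 0.4721 -0.3278 r 0.0236
side capMb 244 med [ 0.4553 -0.112   0.0181] circ 0.4571 -0.1136 r 0.0239
side capL 294 med [ 0.5955 -0.2062  0.0184] circ 0.5983 -0.2083 r 0.031
side capS 110 med [ 0.5825 -0.0945  0.0179] circ 0.5853 -0.0945 r 0.0187
side bL 973 med [0.4697 0.0732 0.013 ] circ 0.4538 0.0931 r 0.0759
side bM1 1101 med [0.4889 0.2809 0.0129] circ 0.4756 0.286 r 0.0687
side bM2 1277 med [0.6396 0.2641 0.0129] circ 0.6273 0.2701 r 0.0816
side bS 1632 med [0.6152 0.076  0.0129] circ 0.6134 0.0794 r 0.0918
side lid 1718 med [ 0.4692 -0.2297  0.0073] circ 0.4753 -0.2356 r 0.0966
side tray z 0.0062571279751286735 pt [array([ 0.53 , -0.19 ,  0.007]), array([0.494, 0.185, 0.015])]
```

```bash
python3 - <<'E'
from h import *
B={"bL":(.44,.11),"bM1":(.465,.293),"bM2":(.605,.28),"bS":(.59,.10)}
for n in("scene","side"):
    z=np.load(n+"0.npz"); x=cloud(n,z["d"]).reshape(-1,3); g=z["im"].max(-1).reshape(-1)
    for k,b in B.items():
        m=(np.hypot(x[:,0]-b[0],x[:,1]-b[1])<.05)&(x[:,2]>.035)&(x[:,2]<.045)&(g>130)
        p=x[m]; (cx,cy),r=cv2.minEnclosingCircle(p[:,:2].astype(np.float32))
        q=(np.hypot(x[:,0]-b[0],x[:,1]-b[1])<.055)&(x[:,2]>.023)&(x[:,2]<.033)
        print(n,k,m.sum(),np.median(p,0).round(4),"c",round(cx,4),round(cy,4),round(r,4))
E
```

```text
scene bL 296 [0.4367 0.109  0.039 ] c 0.4324 0.1149 0.0341
scene bM1 173 [0.4596 0.2908 0.0389] c 0.4568 0.2896 0.0254
scene bM2 216 [0.6055 0.2762 0.0388] c 0.6041 0.2721 0.027
scene bS 100 [0.5928 0.0934 0.0387] c 0.5968 0.0913 0.0207
side bL 553 [0.4327 0.1125 0.0389] c 0.4352 0.1127 0.0311
side bM1 425 [0.4572 0.2928 0.0389] c 0.4533 0.2916 0.0271
side bM2 328 [0.6034 0.2795 0.0388] c 0.6016 0.2772 0.0254
side bS 124 [0.5908 0.0966 0.0388] c 0.5911 0.0963 0.0161
```

jog_arm(
  targets=[
    {"rx":0,"ry":0,"rz":0.0577,"tx":0.965,"ty":-0.64,"tz":0,"grip":85},
    {"rx":0,"ry":0,"rz":0.0577,"tx":0.965,"ty":-0.64,"tz":0,"grip":85},
    {"rx":0,"ry":0,"rz":0.0577,"tx":0.965,"ty":-0.64,"tz":0,"grip":85},
    {"rx":0,"ry":0,"rz":0.0577,"tx":0.965,"ty":-0.64,"tz":0,"grip":85},
    {"rx":0,"ry":0,"rz":0.0577,"tx":0.965,"ty":-0.64,"tz":0,"grip":85},
    {"rx":0,"ry":0,"rz":0.0577,"tx":0.965,"ty":-0.64,"tz":0,"grip":85},
    {"rx":0,"ry":0,"rz":0.0577,"tx":0.965,"ty":-0.64,"tz":0,"grip":85},
    {"rx":0,"ry":0,"rz":0.0577,"tx":0.965,"ty":-0.64,"tz":0,"grip":85},
    {"rx":0,"ry":0,"rz":0.0577,"tx":0.965,"ty":-0.64,"tz":0,"grip":85},
    {"rx":0,"ry":0,"rz":0.0577,"tx":0.965,"ty":-0.64,"tz":0,"grip":85},
  ],
)

```text
clock: 2.15
tcp_pos: [0.4997, -0.233, 0.2055]
tcp_rot: [179.9, 0.0, -0.1]
wrist_force: [-0.7, 0.4, 0.5]
opening: 0.0796
gripper_force: 0.0
```

```bash
cat > w.py <<'E'
from h import *
import sys
def look(tag):
    o=env.get_obs(); im,d=env.get_image("wrist"); cv2.imwrite(f"pics/{tag}.png",im[...,::-1]); np.savez(tag+".npz",im=im,d=d)
    print("tcp",o["tcp_pos"].round(4),o["tcp_rot"].round(2),"t",round(o["clock"],2))
    return o,im,d,cloud("wrist",d,o)
def find(X,im,b,rad,zlo,zhi,dark):
    x=X.reshape(-1,3); g=im.max(-1).reshape(-1)
    m=(np.hypot(x[:,0]-b[0],x[:,1]-b[1])<rad)&(x[:,2]>zlo)&(x[:,2]<zhi)&((g<80) if dark else (g>110))
    if m.sum()<20: return None
    p=x[m]; (cx,cy),r=cv2.minEnclosingCircle(p[:,:2].astype(np.float32))
    return m.sum(),np.median(p,0).round(4),"circ",round(cx,4),round(cy,4),round(r,4)
E
python3 - <<'E'
from w import *
o,im,d,X=look("wrist1")
for k,b,r in(("Ma",(.475,-.33),.04),("Mb",(.459,-.115),.04),("L",(.6,-.211),.045),("S",(.588,-.097),.03)):
    print(k,find(X,im,b,r,.011,.026,True))
for b in((.465,-.225),(.59,-.31)): print(find(X,im,b,.045,.011,.1,False))
E
```

```text
tcp [ 0.4997 -0.233   0.2055] [ 1.7994e+02  4.0000e-02 -9.0000e-02] t 2.15
Ma (np.int64(375), array([ 0.4737, -0.3456,  0.0179]), 'circ', 0.4765, -0.3336, 0.0239)
Mb (np.int64(479), array([ 0.4527, -0.1129,  0.0177]), 'circ', 0.4602, -0.1202, 0.0242)
L (np.int64(332), array([ 0.6172, -0.2322,  0.0176]), 'circ', 0.6007, -0.2146, 0.0301)
S None
(np.int64(648), array([ 0.4683, -0.2262,  0.0194]), 'circ', 0.4715, -0.2266, 0.0294)
(np.int64(1656), array([ 0.6046, -0.3246,  0.0137]), 'circ', 0.6111, -0.3268, 0.0335)
```

View pics/wrist1.png

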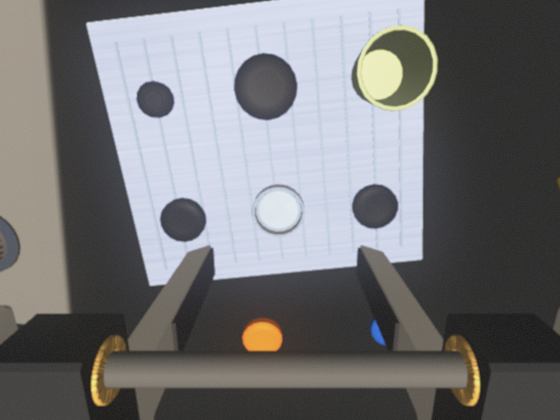

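The wrist view shows small (155,99), large (266,86), medium b (183,219), medium a (375,205), lid (277,208) and cup (398,66). The caps look greyer here than in the fixed cameras, so I'll re-segment with a higher threshold.

```bash
sed -i 's/(g<80)/(g<115)/' w.py; python3 - <<'E'
from w import *
z=np.load("wrist1.npz"); o=env.get_obs(); X=cloud("wrist",z["d"],o)
for k,b,r in(("Ma",(.475,-.333),.04),("Mb",(.459,-.118),.04),("L",(.6,-.213),.045),("S",(.588,-.097),.03)):
    print(k,find(X,z["im"],b,r,.012,.026,True))
E
```

```text
Ma (np.int64(1470), array([ 0.4768, -0.3328,  0.0176]), 'circ', 0.4756, -0.3336, 0.0247)
Mb (np.int64(1442), array([ 0.4618, -0.1209,  0.0175]), 'circ', 0.4603, -0.1196, 0.0251)
L (np.int64(3137), array([ 0.6014, -0.2149,  0.0177]), 'circ', 0.6005, -0.2148, 0.031)
S (np.int64(978), array([ 0.5893, -0.1036,  0.0174]), 'circ', 0.5887, -0.1027, 0.018)
```

jog_arm(
  targets=[
    {"rx":0,"ry":0,"rz":0,"tx":-0.059,"ty":0.25,"tz":0,"grip":80},
    {"rx":0,"ry":0,"rz":0,"tx":-0.059,"ty":0.25,"tz":0.05,"grip":80},
    {"rx":0,"ry":0,"rz":0,"tx":-0.059,"ty":0.25,"tz":0.2,"grip":80},
    {"rx":0,"ry":0,"rz":0,"tx":-0.059,"ty":0.25,"tz":0.35,"grip":80},
    {"rx":0,"ry":0,"rz":0,"tx":-0.059,"ty":0.25,"tz":0.44,"grip":80},
    {"rx":0,"ry":0,"rz":0,"tx":-0.059,"ty":0.25,"tz":0.47,"grip":80},
    {"rx":0,"ry":0,"rz":0,"tx":-0.059,"ty":0.25,"tz":0.488,"grip":80},
    {"rx":0,"ry":0,"rz":0,"tx":-0.059,"ty":0.25,"tz":0.488,"grip":80},
    {"rx":0,"ry":0,"rz":0,"tx":-0.059,"ty":0.25,"tz":0.488,"grip":40},
    {"rx":0,"ry":0,"rz":0,"tx":-0.059,"ty":0.25,"tz":0.488,"grip":40},
  ],
)

```text
clock: 3.45
tcp_pos: [0.4778, -0.3317, 0.0113]
tcp_rot: [179.9, -0.1, 0.0]
wrist_force: [-0.7, 0.5, 0.2]
opening: 0.0585
gripper_force: 0.0
```

jog_arm(
  targets=[
    {"rx":0,"ry":0,"rz":0,"tx":-0.004,"ty":0.003,"tz":0.006,"grip":40},
    {"rx":0,"ry":0,"rz":0,"tx":-0.004,"ty":0.003,"tz":0.006,"grip":0},
    {"rx":0,"ry":0,"rz":0,"tx":-0.004,"ty":0.003,"tz":0.006,"grip":0},
    {"rx":0,"ry":0,"rz":0,"tx":-0.004,"ty":0.003,"tz":0.006,"grip":0},
    {"rx":0,"ry":0,"rz":0,"tx":-0.004,"ty":0.003,"tz":0.006,"grip":0},
    {"rx":0,"ry":0,"rz":0,"tx":-0.004,"ty":0.003,"tz":0,"grip":0},
    {"rx":0,"ry":0,"rz":0,"tx":-0.004,"ty":0.003,"tz":-0.05,"grip":0},
    {"rx":0,"ry":0,"rz":0,"tx":-0.004,"ty":0.003,"tz":-0.15,"grip":0},
    {"rx":0,"ry":0,"rz":0,"tx":-0.004,"ty":0.003,"tz":-0.25,"grip":0},
    {"rx":0,"ry":0,"rz":0,"tx":-0.004,"ty":0.003,"tz":-0.35,"grip":0},
  ],
)

```text
clock: 4.7
tcp_pos: [0.4749, -0.3324, 0.1512]
tcp_rot: [-180.0, 0.1, 0.0]
wrist_force: [1.1, -0.1, -1.7]
opening: 0.0495
gripper_force: 30.0
```

jog_arm(
  targets=[
    {"rx":0,"ry":0,"rz":0,"tx":0.0,"ty":-0.1,"tz":-0.13,"grip":0},
    {"rx":0,"ry":0,"rz":0,"tx":0.0625,"ty":-1,"tz":-0.13,"grip":0},
    {"rx":0,"ry":0,"rz":0,"tx":0.0625,"ty":-1,"tz":-0.13,"grip":0},
    {"rx":0,"ry":0,"rz":0,"tx":0.0625,"ty":-1,"tz":-0.13,"grip":0},
    {"rx":0,"ry":0,"rz":0,"tx":0.0625,"ty":-1,"tz":-0.13,"grip":0},
    {"rx":0,"ry":0,"rz":0,"tx":0.0625,"ty":-1,"tz":-0.13,"grip":0},
    {"rx":0,"ry":0,"rz":0,"tx":0.0625,"ty":-1,"tz":-0.13,"grip":0},
    {"rx":0,"ry":0,"rz":0,"tx":0.0625,"ty":-1,"tz":-0.13,"grip":0},
    {"rx":0,"ry":0,"rz":0,"tx":0.0625,"ty":-1,"tz":-0.13,"grip":0},
    {"rx":0,"ry":0,"rz":0,"tx":0.0625,"ty":-1,"tz":-0.13,"grip":0},
  ],
)

```text
clock: 5.95
tcp_pos: [0.5003, 0.0654, 0.2022]
tcp_rot: [179.9, 0.0, -0.2]
wrist_force: [-0.4, -0.1, -2.1]
opening: 0.049
gripper_force: 30.0
```

jog_arm(
  targets=[
    {"rx":0,"ry":0,"rz":0,"tx":0.0,"ty":-0.3,"tz":0,"grip":0},
    {"rx":0,"ry":0,"rz":0,"tx":0.0,"ty":-0.3,"tz":0,"grip":0},
    {"rx":0,"ry":0,"rz":0,"tx":0.0,"ty":-0.3,"tz":0,"grip":0},
    {"rx":0,"ry":0,"rz":0,"tx":0.0,"ty":-0.3,"tz":0,"grip":0},
    {"rx":0,"ry":0,"rz":0,"tx":0.0,"ty":-0.3,"tz":0,"grip":0},
    {"rx":0,"ry":0,"rz":0,"tx":0.0,"ty":-0.3,"tz":0,"grip":0},
    {"rx":0,"ry":0,"rz":0,"tx":0.0,"ty":-0.3,"tz":0,"grip":0},
    {"rx":0,"ry":0,"rz":0,"tx":0.0,"ty":-0.3,"tz":0,"grip":0},
    {"rx":0,"ry":0,"rz":0,"tx":0.0,"ty":-0.3,"tz":0,"grip":0},
    {"rx":0,"ry":0,"rz":0,"tx":0.0,"ty":-0.3,"tz":0,"grip":0},
  ],
)

```text
clock: 7.2
tcp_pos: [0.5004, 0.1874, 0.2023]
tcp_rot: [180.0, -0.0, 0.0]
wrist_force: [-1.2, -0.2, -1.7]
opening: 0.0493
gripper_force: 30.0
```

```bash
python3 - <<'E'
from w import *
o,im,d,X=look("wrist2")
for k,b,r in(("bL",(.4347,.1108),.033),("bM1",(.4584,.2918),.026),("bM2",(.6045,.2778),.026),("bS",(.592,.095),.019)):
    f=find(X,im,b,r+.004,.035,.045,False); print(k,f)
t=o["tcp_pos"]; print("held",find(X,im,t[:2],.04,t[2]-.005,t[2]+.02,True))
print(o["opening"])
E
```

```text
tcp [0.5004 0.1874 0.2023] [ 1.8e+02 -0.0e+00  2.0e-02] t 7.2
bL (np.int64(1501), array([0.4439, 0.1024, 0.0381]), 'circ', 0.4359, 0.1088, 0.0295)
bM1 (np.int64(1333), array([0.4601, 0.2898, 0.0379]), 'circ', 0.4596, 0.2901, 0.0224)
bM2 (np.int64(1901), array([0.6063, 0.2761, 0.038 ]), 'circ', 0.6058, 0.2768, 0.0229)
bS (np.int64(867), array([0.5924, 0.0933, 0.0382]), 'circ', 0.5925, 0.0931, 0.0156)
held (np.int64(6562), array([0.5026, 0.1867, 0.211 ]), 'circ', 0.5014, 0.1866, 0.0278)
0.049297938492195575
```

View pics/wrist2.png

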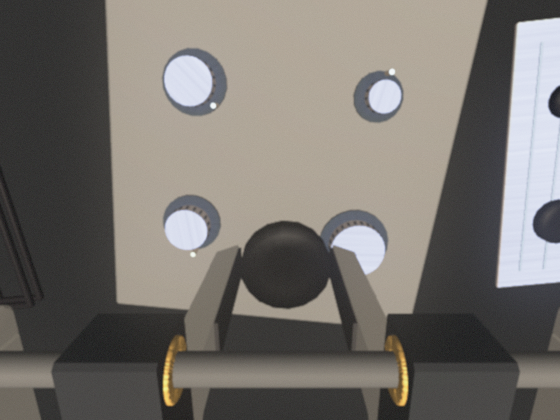

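The wrist picture shows the heads at (189,82) and (187,229) medium, (384,97) small and (358,248) large. The held cap is at (286,264) between the pads, level. I'll place it on medium head 1.

jog_arm(
  targets=[
    {"rx":0,"ry":0,"rz":0,"tx":-0.105,"ty":-0.258,"tz":0,"grip":0},
    {"rx":0,"ry":0,"rz":0,"tx":-0.105,"ty":-0.258,"tz":0,"grip":0},
    {"rx":0,"ry":0,"rz":0,"tx":-0.105,"ty":-0.258,"tz":0.1,"grip":0},
    {"rx":0,"ry":0,"rz":0,"tx":-0.105,"ty":-0.258,"tz":0.23,"grip":0},
    {"rx":0,"ry":0,"rz":0,"tx":-0.105,"ty":-0.258,"tz":0.3,"grip":0},
    {"rx":0,"ry":0,"rz":0,"tx":-0.105,"ty":-0.258,"tz":0.34,"grip":0},
    {"rx":0,"ry":0,"rz":0,"tx":-0.105,"ty":-0.258,"tz":0.37,"grip":0},
    {"rx":0,"ry":0,"rz":0,"tx":-0.105,"ty":-0.258,"tz":0.385,"grip":0},
    {"rx":0,"ry":0,"rz":0,"tx":-0.105,"ty":-0.258,"tz":0.392,"grip":0},
    {"rx":0,"ry":0,"rz":0,"tx":-0.105,"ty":-0.258,"tz":0.392,"grip":0},
  ],
)

```text
clock: 8.5
tcp_pos: [0.4588, 0.2908, 0.0459]
tcp_rot: [-180.0, -0.0, 0.0]
wrist_force: [0.6, 0.5, -2.0]
opening: 0.0488
gripper_force: 30.0
```

jog_arm(
  targets=[
    {"rx":0,"ry":0,"rz":0,"tx":0,"ty":0,"tz":0.009,"grip":0},
    {"rx":0,"ry":0,"rz":0,"tx":0,"ty":0,"tz":0.009,"grip":0},
    {"rx":0,"ry":0,"rz":0,"tx":0,"ty":0,"tz":0.009,"grip":56},
    {"rx":0,"ry":0,"rz":0,"tx":0,"ty":0,"tz":0.009,"grip":70},
    {"rx":0,"ry":0,"rz":0,"tx":0,"ty":0,"tz":0.009,"grip":70},
    {"rx":0,"ry":0,"rz":0,"tx":0,"ty":0,"tz":0.0,"grip":70},
    {"rx":0,"ry":0,"rz":0,"tx":0,"ty":0,"tz":-0.08,"grip":70},
    {"rx":0,"ry":0,"rz":0,"tx":0,"ty":0,"tz":-0.2,"grip":80},
    {"rx":0,"ry":0,"rz":0,"tx":0,"ty":0,"tz":-0.3,"grip":80},
    {"rx":0,"ry":0,"rz":0,"tx":0,"ty":0,"tz":-0.36,"grip":80},
  ],
)

```text
clock: 9.75
tcp_pos: [0.4591, 0.291, 0.192]
tcp_rot: [-179.9, -0.1, 0.0]
wrist_force: [0.2, 0.1, -0.2]
opening: 0.0751
gripper_force: 0.0
```

jog_arm(
  targets=[
    {"rx":0,"ry":0,"rz":0,"tx":0,"ty":1,"tz":-0.04,"grip":80},
    {"rx":0,"ry":0,"rz":0,"tx":0,"ty":1,"tz":-0.04,"grip":80},
    {"rx":0,"ry":0,"rz":0,"tx":0,"ty":1,"tz":-0.04,"grip":80},
    {"rx":0,"ry":0,"rz":0,"tx":0,"ty":1,"tz":-0.04,"grip":80},
    {"rx":0,"ry":0,"rz":0,"tx":0,"ty":1,"tz":-0.04,"grip":80},
    {"rx":0,"ry":0,"rz":0,"tx":0,"ty":1,"tz":-0.04,"grip":80},
    {"rx":0,"ry":0,"rz":0,"tx":0,"ty":1,"tz":-0.04,"grip":80},
    {"rx":0,"ry":0,"rz":0,"tx":0,"ty":1,"tz":-0.04,"grip":80},
    {"rx":0,"ry":0,"rz":0,"tx":0,"ty":1,"tz":-0.04,"grip":80},
    {"rx":0,"ry":0,"rz":0,"tx":0,"ty":1,"tz":-0.04,"grip":80},
  ],
)

```text
clock: 11.0
tcp_pos: [0.4586, -0.1076, 0.2054]
tcp_rot: [-180.0, 0.0, 0.2]
wrist_force: [-0.9, 1.1, -0.4]
opening: 0.0753
gripper_force: 0.0
```

```bash
python3 - <<'E'
from h import *
im,d=env.get_image("side"); X=cloud("side",d); x=X.reshape(-1,3); g=im.max(-1).reshape(-1)
m=(np.hypot(x[:,0]-.458,x[:,1]-.292)<.04)&(x[:,2]>.044)&(x[:,2]<.06)&(g<115)
p=x[m]; print(m.sum(),np.median(p,0),cv2.minEnclosingCircle(p[:,:2].astype(np.float32)))
print(np.polyfit(p[:,0],p[:,2],1)[0],np.polyfit(p[:,1],p[:,2],1)[0])
cv2.imwrite("pics/side1.png",im[...,::-1])
E
```

```text
532 [0.45322508 0.29307468 0.05032004] ((0.45503127574920654, 0.2915492057800293), 0.025702649727463722)
0.036994618102540476 -0.02357939596201584
```

jog_arm(
  targets=[
    {"rx":0,"ry":0,"rz":0,"tx":0.006,"ty":0.031,"tz":0.1,"grip":75},
    {"rx":0,"ry":0,"rz":0,"tx":0.006,"ty":0.031,"tz":0.25,"grip":75},
    {"rx":0,"ry":0,"rz":0,"tx":0.006,"ty":0.031,"tz":0.38,"grip":75},
    {"rx":0,"ry":0,"rz":0,"tx":0.006,"ty":0.031,"tz":0.45,"grip":75},
    {"rx":0,"ry":0,"rz":0,"tx":0.006,"ty":0.031,"tz":0.48,"grip":75},
    {"rx":0,"ry":0,"rz":0,"tx":0.006,"ty":0.031,"tz":0.491,"grip":75},
    {"rx":0,"ry":0,"rz":0,"tx":0.006,"ty":0.031,"tz":0.491,"grip":60},
    {"rx":0,"ry":0,"rz":0,"tx":0.006,"ty":0.031,"tz":0.491,"grip":0},
    {"rx":0,"ry":0,"rz":0,"tx":0.006,"ty":0.031,"tz":0.491,"grip":0},
    {"rx":0,"ry":0,"rz":0,"tx":0.006,"ty":0.031,"tz":0.491,"grip":0},
  ],
)

```text
clock: 12.3
tcp_pos: [0.4616, -0.1217, 0.01]
tcp_rot: [180.0, -0.1, 0.0]
wrist_force: [-0.2, 1.4, 6.0]
opening: 0.049
gripper_force: 30.0
```

jog_arm(
  targets=[
    {"rx":0,"ry":0,"rz":0,"tx":0,"ty":0,"tz":0,"grip":0},
    {"rx":0,"ry":0,"rz":0,"tx":0,"ty":0,"tz":0,"grip":0},
    {"rx":0,"ry":0,"rz":0,"tx":0,"ty":0,"tz":-0.01,"grip":0},
    {"rx":0,"ry":0,"rz":0,"tx":0,"ty":0,"tz":-0.06,"grip":0},
    {"rx":0,"ry":0,"rz":0,"tx":0,"ty":0,"tz":-0.16,"grip":0},
    {"rx":0,"ry":0,"rz":0,"tx":0,"ty":0,"tz":-0.28,"grip":0},
    {"rx":0,"ry":0,"rz":0,"tx":0,"ty":0,"tz":-0.4,"grip":0},
    {"rx":0,"ry":0,"rz":0,"tx":0.15,"ty":-0.2,"tz":-0.48,"grip":0},
    {"rx":0,"ry":0,"rz":0,"tx":0.3,"ty":-0.4,"tz":-0.48,"grip":0},
    {"rx":0,"ry":0,"rz":0,"tx":0.35,"ty":-0.5,"tz":-0.48,"grip":0},
  ],
)

```text
clock: 13.55
tcp_pos: [0.5692, 0.0289, 0.1986]
tcp_rot: [180.0, -0.1, -0.1]
wrist_force: [0.7, 0.2, -0.9]
opening: 0.0489
gripper_force: 30.0
```

jog_arm(
  targets=[
    {"rx":0,"ry":0,"rz":0,"tx":0.08,"ty":-0.58,"tz":0,"grip":0},
    {"rx":0,"ry":0,"rz":0,"tx":0.08,"ty":-0.58,"tz":0,"grip":0},
    {"rx":0,"ry":0,"rz":0,"tx":0.08,"ty":-0.58,"tz":0,"grip":0},
    {"rx":0,"ry":0,"rz":0,"tx":0.08,"ty":-0.58,"tz":0,"grip":0},
    {"rx":0,"ry":0,"rz":0,"tx":0.08,"ty":-0.58,"tz":0.1,"grip":0},
    {"rx":0,"ry":0,"rz":0,"tx":0.08,"ty":-0.58,"tz":0.25,"grip":0},
    {"rx":0,"ry":0,"rz":0,"tx":0.08,"ty":-0.58,"tz":0.3,"grip":0},
    {"rx":0,"ry":0,"rz":0,"tx":0.08,"ty":-0.58,"tz":0.3,"grip":0},
    {"rx":0,"ry":0,"rz":0,"tx":0.08,"ty":-0.58,"tz":0.3,"grip":0},
    {"rx":0,"ry":0,"rz":0,"tx":0.08,"ty":-0.58,"tz":0.3,"grip":0},
  ],
)

```text
clock: 14.8
tcp_pos: [0.6011, 0.2603, 0.0793]
tcp_rot: [-179.9, -0.2, 0.0]
wrist_force: [0.1, -0.1, -0.7]
opening: 0.0486
gripper_force: 30.0
```

```bash
python3 - <<'E'
from w import *
o,im,d,X=look("wrist3")
t=o["tcp_pos"]; print("held",find(X,im,t[:2],.04,t[2]-.005,t[2]+.02,True))
E
```

```text
tcp [0.6011 0.2603 0.0793] [-1.7993e+02 -1.6000e-01  1.0000e-02] t 14.8
held (np.int64(6440), array([0.6026, 0.259 , 0.0868]), 'circ', 0.6021, 0.2594, 0.0278)
```

jog_arm(
  targets=[
    {"rx":0,"ry":0,"rz":0,"tx":0.01,"ty":-0.044,"tz":0,"grip":0},
    {"rx":0,"ry":0,"rz":0,"tx":0.01,"ty":-0.044,"tz":0.04,"grip":0},
    {"rx":0,"ry":0,"rz":0,"tx":0.01,"ty":-0.044,"tz":0.07,"grip":0},
    {"rx":0,"ry":0,"rz":0,"tx":0.01,"ty":-0.044,"tz":0.085,"grip":0},
    {"rx":0,"ry":0,"rz":0,"tx":0.01,"ty":-0.044,"tz":0.091,"grip":0},
    {"rx":0,"ry":0,"rz":0,"tx":0.01,"ty":-0.044,"tz":0.091,"grip":0},
    {"rx":0,"ry":0,"rz":0,"tx":0.01,"ty":-0.044,"tz":0.091,"grip":0},
    {"rx":0,"ry":0,"rz":0,"tx":0.01,"ty":-0.044,"tz":0.091,"grip":56},
    {"rx":0,"ry":0,"rz":0,"tx":0.01,"ty":-0.044,"tz":0.091,"grip":72},
    {"rx":0,"ry":0,"rz":0,"tx":0.01,"ty":-0.044,"tz":0.091,"grip":72},
  ],
)

```text
clock: 16.1
tcp_pos: [0.6041, 0.2773, 0.0409]
tcp_rot: [180.0, -0.0, -0.0]
wrist_force: [0.3, 0.0, 0.1]
opening: 0.0668
gripper_force: 0.0
```

jog_arm(
  targets=[
    {"rx":0,"ry":0,"rz":0,"tx":0,"ty":0,"tz":-0.02,"grip":72},
    {"rx":0,"ry":0,"rz":0,"tx":0,"ty":0,"tz":-0.1,"grip":72},
    {"rx":0,"ry":0,"rz":0,"tx":0,"ty":0,"tz":-0.25,"grip":72},
    {"rx":0,"ry":0,"rz":0,"tx":0,"ty":0,"tz":-0.38,"grip":88},
    {"rx":0,"ry":0,"rz":0,"tx":0,"ty":0.9,"tz":-0.4,"grip":88},
    {"rx":0,"ry":0,"rz":0,"tx":0,"ty":0.9,"tz":-0.4,"grip":88},
    {"rx":0,"ry":0,"rz":0,"tx":0,"ty":0.9,"tz":-0.4,"grip":88},
    {"rx":0,"ry":0,"rz":0,"tx":0,"ty":0.9,"tz":-0.4,"grip":88},
    {"rx":0,"ry":0,"rz":0,"tx":0,"ty":0.9,"tz":-0.4,"grip":88},
    {"rx":0,"ry":0,"rz":0,"tx":0,"ty":0.9,"tz":-0.4,"grip":88},
  ],
)

```text
clock: 17.35
tcp_pos: [0.6038, -0.086, 0.202]
tcp_rot: [179.9, -0.1, -0.1]
wrist_force: [1.1, -0.2, 0.5]
opening: 0.0829
gripper_force: 0.0
```

jog_arm(
  targets=[
    {"rx":0,"ry":0,"rz":0,"tx":0,"ty":0.4,"tz":0,"grip":86},
    {"rx":0,"ry":0,"rz":0,"tx":0,"ty":0.4,"tz":0,"grip":86},
    {"rx":0,"ry":0,"rz":0,"tx":0,"ty":0.4,"tz":0,"grip":86},
    {"rx":0,"ry":0,"rz":0,"tx":0,"ty":0.4,"tz":0,"grip":86},
    {"rx":0,"ry":0,"rz":0,"tx":0,"ty":0.4,"tz":0,"grip":86},
    {"rx":0,"ry":0,"rz":0,"tx":0,"ty":0.4,"tz":0,"grip":86},
    {"rx":0,"ry":0,"rz":0,"tx":0,"ty":0.4,"tz":0,"grip":86},
    {"rx":0,"ry":0,"rz":0,"tx":0,"ty":0.4,"tz":0,"grip":86},
    {"rx":0,"ry":0,"rz":0,"tx":0,"ty":0.4,"tz":0,"grip":86},
    {"rx":0,"ry":0,"rz":0,"tx":0,"ty":0.4,"tz":0,"grip":86},
  ],
)

```text
clock: 18.6
tcp_pos: [0.6041, -0.2425, 0.2012]
tcp_rot: [180.0, -0.0, 0.0]
wrist_force: [0.6, 0.2, 0.4]
opening: 0.0808
gripper_force: 0.0
```

```bash
python3 - <<'E'
from w import *
im,d=env.get_image("side"); x=cloud("side",d).reshape(-1,3); g=im.max(-1).reshape(-1)
for b in ((.458,.292),(.604,.279)):
    m=(np.hypot(x[:,0]-b[0],x[:,1]-b[1])<.04)&(x[:,2]>.044)&(x[:,2]<.06)&(g<115)
    p=x[m]; print(m.sum(),np.median(p,0),cv2.minEnclosingCircle(p[:,:2].astype(np.float32)))
cv2.imwrite("pics/side2.png",im[...,::-1])
o,im,d,X=look("wrist4")
print("L",find(X,im,(.601,-.215),.045,.012,.026,True)); print("S",find(X,im,(.589,-.103),.03,.012,.026,True))
E
```

```text
534 [0.45303454 0.29325335 0.05024429] ((0.4552238881587982, 0.29145196080207825), 0.025503814220428467)
413 [0.59615128 0.2796525  0.05016882] ((0.5992254614830017, 0.277709037065506), 0.026106858626008034)
tcp [ 0.6041 -0.2425  0.2012] [ 1.8e+02 -0.0e+00  1.0e-02] t 18.65
L (np.int64(2549), array([ 0.6028, -0.2149,  0.0177]), 'circ', 0.6015, -0.2146, 0.0315)
S (np.int64(803), array([ 0.5909, -0.1035,  0.0173]), 'circ', 0.5903, -0.1023, 0.0179)
```

jog_arm(
  targets=[
    {"rx":0,"ry":0,"rz":0,"tx":-0.0065,"ty":-0.07,"tz":0.05,"grip":86},
    {"rx":0,"ry":0,"rz":0,"tx":-0.0065,"ty":-0.07,"tz":0.2,"grip":86},
    {"rx":0,"ry":0,"rz":0,"tx":-0.0065,"ty":-0.07,"tz":0.34,"grip":86},
    {"rx":0,"ry":0,"rz":0,"tx":-0.0065,"ty":-0.07,"tz":0.43,"grip":86},
    {"rx":0,"ry":0,"rz":0,"tx":-0.0065,"ty":-0.07,"tz":0.47,"grip":86},
    {"rx":0,"ry":0,"rz":0,"tx":-0.0065,"ty":-0.07,"tz":0.481,"grip":86},
    {"rx":0,"ry":0,"rz":0,"tx":-0.0065,"ty":-0.07,"tz":0.481,"grip":75},
    {"rx":0,"ry":0,"rz":0,"tx":-0.0065,"ty":-0.07,"tz":0.481,"grip":0},
    {"rx":0,"ry":0,"rz":0,"tx":-0.0065,"ty":-0.07,"tz":0.481,"grip":0},
    {"rx":0,"ry":0,"rz":0,"tx":-0.0065,"ty":-0.07,"tz":0.481,"grip":0},
  ],
)

```text
clock: 19.95
tcp_pos: [0.6026, -0.2147, 0.0103]
tcp_rot: [180.0, -0.1, 0.0]
wrist_force: [-0.0, 0.3, 7.2]
opening: 0.0633
gripper_force: 30.0
```

jog_arm(
  targets=[
    {"rx":0,"ry":0,"rz":0,"tx":0,"ty":0,"tz":0,"grip":0},
    {"rx":0,"ry":0,"rz":0,"tx":0,"ty":0,"tz":0,"grip":0},
    {"rx":0,"ry":0,"rz":0,"tx":0,"ty":0,"tz":-0.01,"grip":0},
    {"rx":0,"ry":0,"rz":0,"tx":0,"ty":0,"tz":-0.06,"grip":0},
    {"rx":0,"ry":0,"rz":0,"tx":0,"ty":0,"tz":-0.16,"grip":0},
    {"rx":0,"ry":0,"rz":0,"tx":0,"ty":0,"tz":-0.28,"grip":0},
    {"rx":0,"ry":0,"rz":0,"tx":0,"ty":0,"tz":-0.4,"grip":0},
    {"rx":0,"ry":0,"rz":0,"tx":-0.1,"ty":-0.2,"tz":-0.48,"grip":0},
    {"rx":0,"ry":0,"rz":0,"tx":-0.15,"ty":-0.4,"tz":-0.48,"grip":0},
    {"rx":0,"ry":0,"rz":0,"tx":-0.15,"ty":-0.5,"tz":-0.48,"grip":0},
  ],
)

```text
clock: 21.2
tcp_pos: [0.5451, -0.0399, 0.2011]
tcp_rot: [-180.0, -0.1, -0.1]
wrist_force: [1.3, 0.7, -1.3]
opening: 0.0631
gripper_force: 30.0
```

jog_arm(
  targets=[
    {"rx":0,"ry":0,"rz":0,"tx":-0.27,"ty":-0.35,"tz":0,"grip":0},
    {"rx":0,"ry":0,"rz":0,"tx":-0.27,"ty":-0.35,"tz":0,"grip":0},
    {"rx":0,"ry":0,"rz":0,"tx":-0.27,"ty":-0.35,"tz":0,"grip":0},
    {"rx":0,"ry":0,"rz":0,"tx":-0.27,"ty":-0.35,"tz":0.05,"grip":0},
    {"rx":0,"ry":0,"rz":0,"tx":-0.27,"ty":-0.35,"tz":0.15,"grip":0},
    {"rx":0,"ry":0,"rz":0,"tx":-0.27,"ty":-0.35,"tz":0.25,"grip":0},
    {"rx":0,"ry":0,"rz":0,"tx":-0.27,"ty":-0.35,"tz":0.3,"grip":0},
    {"rx":0,"ry":0,"rz":0,"tx":-0.27,"ty":-0.35,"tz":0.3,"grip":0},
    {"rx":0,"ry":0,"rz":0,"tx":-0.27,"ty":-0.35,"tz":0.3,"grip":0},
    {"rx":0,"ry":0,"rz":0,"tx":-0.27,"ty":-0.35,"tz":0.3,"grip":0},
  ],
)

```text
clock: 22.45
tcp_pos: [0.4389, 0.0992, 0.0805]
tcp_rot: [-180.0, -0.1, 0.0]
wrist_force: [-1.1, 0.5, -2.1]
opening: 0.0636
gripper_force: 30.0
```

```bash
python3 - <<'E'
from w import *
o,im,d,X=look("wrist5")
t=o["tcp_pos"]; print("held",find(X,im,t[:2],.045,t[2]-.005,t[2]+.02,True))
E
```

```text
tcp [0.4389 0.0992 0.0805] [-1.7996e+02 -1.4000e-01  1.0000e-02] t 22.45
held (np.int64(10200), array([0.4409, 0.098 , 0.088 ]), 'circ', 0.4391, 0.0982, 0.0344)
```

jog_arm(
  targets=[
    {"rx":0,"ry":0,"rz":0,"tx":-0.0075,"ty":-0.027,"tz":0,"grip":0},
    {"rx":0,"ry":0,"rz":0,"tx":-0.0075,"ty":-0.027,"tz":0.04,"grip":0},
    {"rx":0,"ry":0,"rz":0,"tx":-0.0075,"ty":-0.027,"tz":0.07,"grip":0},
    {"rx":0,"ry":0,"rz":0,"tx":-0.0075,"ty":-0.027,"tz":0.088,"grip":0},
    {"rx":0,"ry":0,"rz":0,"tx":-0.0075,"ty":-0.027,"tz":0.094,"grip":0},
    {"rx":0,"ry":0,"rz":0,"tx":-0.0075,"ty":-0.027,"tz":0.094,"grip":0},
    {"rx":0,"ry":0,"rz":0,"tx":-0.0075,"ty":-0.027,"tz":0.094,"grip":0},
    {"rx":0,"ry":0,"rz":0,"tx":-0.0075,"ty":-0.027,"tz":0.094,"grip":71},
    {"rx":0,"ry":0,"rz":0,"tx":-0.0075,"ty":-0.027,"tz":0.094,"grip":86},
    {"rx":0,"ry":0,"rz":0,"tx":-0.0075,"ty":-0.027,"tz":0.094,"grip":86},
  ],
)

```text
clock: 23.75
tcp_pos: [0.4352, 0.1098, 0.0417]
tcp_rot: [-180.0, -0.0, 0.0]
wrist_force: [-0.3, -0.1, 0.0]
opening: 0.08
gripper_force: 0.0
```

jog_arm(
  targets=[
    {"rx":0,"ry":0,"rz":0,"tx":0,"ty":0,"tz":-0.02,"grip":86},
    {"rx":0,"ry":0,"rz":0,"tx":0,"ty":0,"tz":-0.1,"grip":86},
    {"rx":0,"ry":0,"rz":0,"tx":0,"ty":0,"tz":-0.25,"grip":86},
    {"rx":0,"ry":0,"rz":0,"tx":0,"ty":0,"tz":-0.38,"grip":70},
    {"rx":0,"ry":0,"rz":0,"tx":0.388,"ty":0.53,"tz":-0.4,"grip":62},
    {"rx":0,"ry":0,"rz":0,"tx":0.388,"ty":0.53,"tz":-0.4,"grip":62},
    {"rx":0,"ry":0,"rz":0,"tx":0.388,"ty":0.53,"tz":-0.4,"grip":62},
    {"rx":0,"ry":0,"rz":0,"tx":0.388,"ty":0.53,"tz":-0.4,"grip":62},
    {"rx":0,"ry":0,"rz":0,"tx":0.388,"ty":0.53,"tz":-0.4,"grip":62},
    {"rx":0,"ry":0,"rz":0,"tx":0.388,"ty":0.53,"tz":-0.4,"grip":62},
  ],
)

```text
clock: 25.0
tcp_pos: [0.5897, -0.1024, 0.2015]
tcp_rot: [-180.0, 0.0, -0.1]
wrist_force: [-0.6, 0.2, 0.2]
opening: 0.0582
gripper_force: 0.0
```

```bash
python3 - <<'E'
from w import *
im,d=env.get_image("side"); x=cloud("side",d).reshape(-1,3); g=im.max(-1).reshape(-1)
for b in ((.435,.111),):
    m=(np.hypot(x[:,0]-b[0],x[:,1]-b[1])<.05)&(x[:,2]>.044)&(x[:,2]<.06)&(g<115)
    p=x[m]; print(m.sum(),np.median(p,0),cv2.minEnclosingCircle(p[:,:2].astype(np.float32)))
o,im,d,X=look("wrist6")
print("S",find(X,im,(.590,-.102),.03,.012,.026,True))
E
```

```text
661 [0.42891503 0.11356595 0.05039191] ((0.4300549030303955, 0.11022020131349564), 0.03349648416042328)
tcp [ 0.5893 -0.1008  0.2015] [-1.7992e+02  8.0000e-02  6.0000e-02] t 25.05
S (np.int64(802), array([ 0.5907, -0.1013,  0.0173]), 'circ', 0.5899, -0.1015, 0.0178)
```

jog_arm(
  targets=[
    {"rx":0,"ry":0,"rz":0,"tx":0.001,"ty":0.0,"tz":0.1,"grip":62},
    {"rx":0,"ry":0,"rz":0,"tx":0.001,"ty":0.0,"tz":0.25,"grip":62},
    {"rx":0,"ry":0,"rz":0,"tx":0.001,"ty":0.0,"tz":0.37,"grip":62},
    {"rx":0,"ry":0,"rz":0,"tx":0.001,"ty":0.0,"tz":0.44,"grip":62},
    {"rx":0,"ry":0,"rz":0,"tx":0.001,"ty":0.0,"tz":0.47,"grip":62},
    {"rx":0,"ry":0,"rz":0,"tx":0.001,"ty":0.0,"tz":0.481,"grip":60},
    {"rx":0,"ry":0,"rz":0,"tx":0.001,"ty":0.0,"tz":0.481,"grip":45},
    {"rx":0,"ry":0,"rz":0,"tx":0.001,"ty":0.0,"tz":0.481,"grip":0},
    {"rx":0,"ry":0,"rz":0,"tx":0.001,"ty":0.0,"tz":0.481,"grip":0},
    {"rx":0,"ry":0,"rz":0,"tx":0.001,"ty":0.0,"tz":0.481,"grip":0},
  ],
)

```text
clock: 26.35
tcp_pos: [0.5914, -0.1022, 0.0104]
tcp_rot: [-180.0, -0.1, 0.0]
wrist_force: [-0.1, 0.1, 6.1]
opening: 0.035
gripper_force: 30.0
```

jog_arm(
  targets=[
    {"rx":0,"ry":0,"rz":0,"tx":0,"ty":0,"tz":0,"grip":0},
    {"rx":0,"ry":0,"rz":0,"tx":0,"ty":0,"tz":0,"grip":0},
    {"rx":0,"ry":0,"rz":0,"tx":0,"ty":0,"tz":-0.01,"grip":0},
    {"rx":0,"ry":0,"rz":0,"tx":0,"ty":0,"tz":-0.06,"grip":0},
    {"rx":0,"ry":0,"rz":0,"tx":0,"ty":0,"tz":-0.16,"grip":0},
    {"rx":0,"ry":0,"rz":0,"tx":0,"ty":-0.05,"tz":-0.28,"grip":0},
    {"rx":0,"ry":0,"rz":0,"tx":0,"ty":-0.2,"tz":-0.35,"grip":0},
    {"rx":0,"ry":0,"rz":0,"tx":0,"ty":-0.35,"tz":-0.35,"grip":0},
    {"rx":0,"ry":0,"rz":0,"tx":0,"ty":-0.48,"tz":-0.35,"grip":0},
    {"rx":0,"ry":0,"rz":0,"tx":0,"ty":-0.48,"tz":-0.3,"grip":0},
  ],
)

```text
clock: 27.6
tcp_pos: [0.5916, 0.0974, 0.1316]
tcp_rot: [-179.7, -0.3, 0.5]
wrist_force: [0.6, -0.8, -1.2]
opening: 0.0355
gripper_force: 30.0
```

jog_arm(
  targets=[
    {"rx":0,"ry":0,"rz":0,"tx":0,"ty":0,"tz":0.05,"grip":0},
    {"rx":0,"ry":0,"rz":0,"tx":0,"ty":0,"tz":0.1,"grip":0},
    {"rx":0,"ry":0,"rz":0,"tx":0,"ty":0,"tz":0.1,"grip":0},
    {"rx":0,"ry":0,"rz":0,"tx":0,"ty":0,"tz":0.1,"grip":0},
    {"rx":0,"ry":0,"rz":0,"tx":0,"ty":0,"tz":0.1,"grip":0},
    {"rx":0,"ry":0,"rz":0,"tx":0,"ty":0,"tz":0.1,"grip":0},
    {"rx":0,"ry":0,"rz":0,"tx":0,"ty":0,"tz":0.1,"grip":0},
    {"rx":0,"ry":0,"rz":0,"tx":0,"ty":0,"tz":0.1,"grip":0},
    {"rx":0,"ry":0,"rz":0,"tx":0,"ty":0,"tz":0.1,"grip":0},
    {"rx":0,"ry":0,"rz":0,"tx":0,"ty":0,"tz":0.1,"grip":0},
  ],
)

```text
clock: 28.85
tcp_pos: [0.5905, 0.0898, 0.0892]
tcp_rot: [180.0, 0.0, 0.0]
wrist_force: [-0.1, -0.6, -0.2]
opening: 0.0349
gripper_force: 30.0
```

```bash
python3 - <<'E'
from w import *
o,im,d,X=look("wrist7")
t=o["tcp_pos"]; print("held",find(X,im,t[:2],.022,t[2]-.005,t[2]+.02,True))
E
```

```text
tcp [0.5905 0.0898 0.0892] [1.8e+02 0.0e+00 1.0e-02] t 28.85
held (np.int64(3546), array([0.5921, 0.089 , 0.0963]), 'circ', 0.592, 0.0897, 0.0214)
```

jog_arm(
  targets=[
    {"rx":0,"ry":0,"rz":0,"tx":0.002,"ty":-0.0095,"tz":0.03,"grip":0},
    {"rx":0,"ry":0,"rz":0,"tx":0.002,"ty":-0.0095,"tz":0.07,"grip":0},
    {"rx":0,"ry":0,"rz":0,"tx":0.002,"ty":-0.0095,"tz":0.095,"grip":0},
    {"rx":0,"ry":0,"rz":0,"tx":0.002,"ty":-0.0095,"tz":0.11,"grip":0},
    {"rx":0,"ry":0,"rz":0,"tx":0.002,"ty":-0.0095,"tz":0.1155,"grip":0},
    {"rx":0,"ry":0,"rz":0,"tx":0.002,"ty":-0.0095,"tz":0.1155,"grip":0},
    {"rx":0,"ry":0,"rz":0,"tx":0.002,"ty":-0.0095,"tz":0.1155,"grip":0},
    {"rx":0,"ry":0,"rz":0,"tx":0.002,"ty":-0.0095,"tz":0.1155,"grip":42},
    {"rx":0,"ry":0,"rz":0,"tx":0.002,"ty":-0.0095,"tz":0.1155,"grip":60},
    {"rx":0,"ry":0,"rz":0,"tx":0.002,"ty":-0.0095,"tz":0.1155,"grip":60},
  ],
)

```text
clock: 30.15
tcp_pos: [0.5915, 0.0937, 0.0432]
tcp_rot: [-180.0, -0.0, 0.0]
wrist_force: [0.3, -0.6, -0.5]
opening: 0.0547
gripper_force: 0.0
```

jog_arm(
  targets=[
    {"rx":0,"ry":0,"rz":0,"tx":0,"ty":0,"tz":-0.02,"grip":60},
    {"rx":0,"ry":0,"rz":0,"tx":0,"ty":0,"tz":-0.1,"grip":60},
    {"rx":0,"ry":0,"rz":0,"tx":0,"ty":0,"tz":-0.25,"grip":60},
    {"rx":0,"ry":0,"rz":0,"tx":0,"ty":0,"tz":-0.38,"grip":60},
    {"rx":0,"ry":0,"rz":0,"tx":-0.22,"ty":-0.23,"tz":-0.4,"grip":60},
    {"rx":0,"ry":0,"rz":0,"tx":-0.22,"ty":-0.23,"tz":-0.5,"grip":60},
    {"rx":0,"ry":0,"rz":0,"tx":-0.22,"ty":-0.23,"tz":-0.5,"grip":60},
    {"rx":0,"ry":0,"rz":0,"tx":-0.22,"ty":-0.23,"tz":-0.5,"grip":60},
    {"rx":0,"ry":0,"rz":0,"tx":-0.22,"ty":-0.23,"tz":-0.5,"grip":60},
    {"rx":0,"ry":0,"rz":0,"tx":-0.22,"ty":-0.23,"tz":-0.5,"grip":60},
  ],
)

```text
clock: 31.4
tcp_pos: [0.5038, 0.1839, 0.2422]
tcp_rot: [179.9, 0.1, -0.1]
wrist_force: [0.1, -0.6, -0.7]
opening: 0.0565
gripper_force: 0.0
```

```bash
python3 - <<'E'
from w import *
o,im,d,X=look("wrist8")
for k,b,r in(("bL",(.436,.109),.04),("bM1",(.4596,.29),.035),("bM2",(.606,.2768),.035),("bS",(.5925,.093),.028)):
    print(k,b,find(X,im,b,r,.044,.06,True))
im2,_=env.get_image("scene"); cv2.imwrite("pics/final.png",cv2.resize(np.hstack([im,im2])[...,::-1],(800,300)))
E
```

```text
tcp [0.5038 0.1839 0.2422] [ 1.7992e+02  6.0000e-02 -1.4000e-01] t 31.4
bL (0.436, 0.109) (np.int64(1646), array([0.4418, 0.1097, 0.0496]), 'circ', 0.4336, 0.109, 0.0319)
bM1 (0.4596, 0.29) (np.int64(1442), array([0.459 , 0.288 , 0.0494]), 'circ', 0.4572, 0.2888, 0.0252)
bM2 (0.606, 0.2768) (np.int64(1944), array([0.6012, 0.2745, 0.0495]), 'circ', 0.6011, 0.275, 0.0251)
bS (0.5925, 0.093) (np.int64(968), array([0.5902, 0.0933, 0.0495]), 'circ', 0.59, 0.0927, 0.0179)
```

View pics/final.png

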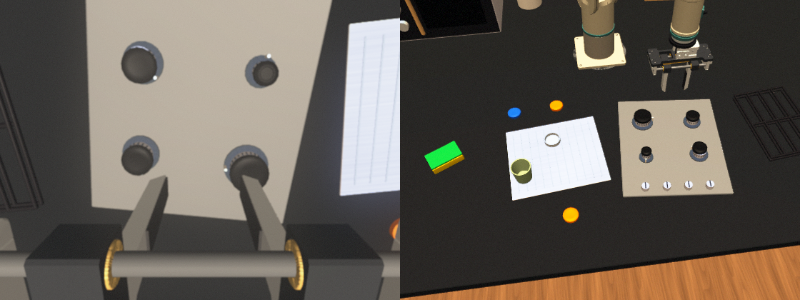

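All four caps sit level on their own heads (tops at z ≈ 0.0495), and every measured offset is about 5 mm or less. The jar lid and cup are where they were, and the arm is clear.

```bash
python3 -c "
from station import env
print(env.finish_job())"
```

```text
the job is handed in; nothing more can be done
None
```

All four caps are on the burner heads of their own size, level and within about 5 mm of centre by camera; the jar lid and cup look untouched, and I handed the job in at about 31 s without getting a verdict back.

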